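Snap the bench marker into its spring clips

ROBOT

A 6-joint arm with a two-finger parallel gripper is mounted at the origin on a cart in front of the work surface, level with it; the furniture and walls round the work are solid. World frame = base frame: x ahead of the robot, y to its left, z up, the work surface at z = 0. Lengths are in m, angles in rad, forces in N, time in s.
With the tool pointing down it reaches from about 0.225 to 0.875 m from the base axis. Payload 3.4 kg.
Tool frame: the origin (TCP) lies where the fingers leave the gripper's body, on its centre line; the fingertips stand 73 mm ahead of it and the grasp point (between the pads) lies 54 mm ahead of it (manip.grip_point_offset is the distance from the TCP to the grasp point, in m); z points along the fingers, y is the line along which they close (so a half turn about z gives the same grasp; the last joint's range is limited). The gripper opens to 85 mm and grips with 20 to 120 N. Pads are 22 mm wide; open, the fingers measure 114 mm over their backs; the gripper's body (76 mm by 85 mm) begins 54 mm behind the grasp point. The pads swing forward as they close: fully open they stand 13 mm farther back than shut.
Start: joints at [1.035, 0.276, 1.505, -0, 1.361, -0.121], TCP at [0.232, 0.526, 0.304] pointing down, gripper open.
Joint ranges: [-2.89, 2.89], [-0.75, 2.08], [0.22, 2.7], [-1.18, 4.32], [0.11, 2.71], [-2.7, 2.7]. Speed limits (rad/s): [2.57, 2.57, 3.14, 3.14, 3.14, 3.14].

INTERFACE

Orientations are given as a unit quaternion [w, x, y, z].
In Python, from rig import sensors, cams, manip, spotter gives the robot as it stands.
- The arm moves only by the tool drive_tool, never from a script. Its argument "targets" is a list of rows, each a list of 4 numbers: the shift along the world's x, y, z in m, then the turn about the world's z in degrees. In form: [[dx, dy, dz, spin], ...]. A call has exactly 5 rows; each row shifts and turns the commanded pose from where the row before left it; what a row does not reach is not made up. A row lasts 1/8 s, in which the tool goes at most 62.5 mm and 10.7 degrees, less where a joint would pass 70% of its speed; a pose out of reach is approached as far as the arm can. A call is refused whole if a number of a shift passes 0.0625 or a number of a turn 10.7, either way. A call with a gripper value outside its range is refused whole. "jaw" is the finger opening in m, from 0 to 0.0854, set as the call begins (left out, the last holds). The fingers move at their own pace and stop on an object; "force" is the grip in N (left out, the last holds). Time passes only in rows, so rows that do not move let the fingers close, or fill a call up. It gives the time, the measured TCP pose, the force and the opening at its end, in the units of the state.
- sensors.get_state(): the state, without advancing time (a new reading comes with each control period).
- cams.get_image(name): name is "scene" or "top"; returns a dict with "color" (420x560x3 uint8, red, green, blue), "intrinsics" (3x3 intrinsics, pixels), "R" (3x3) and "t" (3): a world point X has camera coordinates R X + t. Camera axes: x right, y down, z forward; pixel columns grow to the right and rows downward; lengths in m; the calibration is good to about 2 mm. A picture is of the moment at which its call begins. There is no depth.
- manip.sign_off(): hands the job in, once; it reports no verdict.
Trained networks look in the newest picture that a camera, given by its name, has taken for a name from the list of things; names that differ only in an ending like _2 or _b are one class to them, and where a whole thing is asked for, a point or a joint stands for the part that bears it (a point fixed in the world has none). Each returns a list of dicts, best first, with "score" (0 to 1); they miss things now and then, are a little off and sometimes report something else, mostly with a low value. They report only what shows in the picture. A call takes as long as a camera call. They do not tell look-alikes from the thing itself.
- spotter.find_in(query, camera): "point" ([x, y, z] in m, in world coordinates, good to about 4 mm: the middle of the surface that is visible of it).
- spotter.landmark_of(query, camera): "point" ([x, y, z] in m, in world coordinates, good to about 4 mm: a listed point, or the origin of a listed thing).
The state is a dict: "clock": time; "qpos": joint angles; "qd": joint speeds; "effort": joint torques, N m; "position": TCP position; "ee_rot": TCP orientation; "contact_force": force on the tool from outside, world axes, zero at the start; "moment": the same for the moment, N m; "width": finger opening in m.
Only numpy, scipy, OpenCV 4.12 (cv2) and the standard library are available. Lean on these libraries where they do the work, as an engineer would, in place of code of your own. Each camera call takes 0.05 s, during which the arm holds its last target. There are 200 camera calls.

TASK

Put the thick marker pen away in its holder: lay it along the wooden strip, across both steel spring clips, and press it straight down until both clips have snapped round it and it rests on the posts between them. Leave it roughly centred along the strip, with either end to either side, and let go of it.

Things in the scene. Friction and masses are not known exactly. Their poses are not given: they have to be found in the camera images.
- marker_mid (a point): Middle of the marker pen's axis; its y axis runs along the pen. The marker is a round plastic pen, black cap and white barrel, 135 mm long, 13 to 17 mm thick (thickest in the middle), 16 to 28 g; at first it lies on the table, axis 8 mm above it. Not the thin pencil (7 mm) nor the carving gouge near it.
- clip_rail: The holder, fixed to the table: a pale wooden strip 160 x 50 x 12 mm with two equal steel spring clips. Origin: centre of its underside, on the table; x along the strip, y across, z up. The clips stand at x = -43 and +43 mm and are 14 mm wide along x: 72 mm between them lie free for the fingers. Each has a 16 mm wide wooden seat post, top 46 mm above the table, between two upright spring leaves.
- clip_seat (a point): Where marker_mid lies when seated: midway between the clips, 54 mm above the table; pen along this x axis. Above it the leaves flare to 38 mm at 83 mm above the table; their throat is 10 mm wide at 60 mm. They yield outwards and spring back; pressing the pen through both clips takes about 8 N in all. A pen only laid on them stays about 14 mm too high.
Things that resemble listed ones, but are neither listed nor needed, are in the scene too. There is more than one size of the part that bears marker_mid; the job needs the largest.

How it is judged:
By the outcome, as a careful person would: the job done as asked, in the order asked, and still so for the second after the job is handed in, with the robot touching nothing.
It also fails if it takes over 38 s, if anything falls off the work surface, if the arm or the gripper's body presses on something with over 40 N, if the wrist force passes 120 N, or if a joint passes its speed limit or range.

## Working session

There is one attempt and no reset: what is moved stays moved. The work goes in short steps, Python scripts to look and compute and a tool call to move; the robot and the scene stay as the last step left them, time stands still between calls to the robot, and variables do not carry over. Pictures are saved under pics/ and viewed, on a budget of 10 in all, crops included, one or two more only if the job needs it, and the job is handed in when it is done.

Besides the shell and the picture viewer there is one more tool, called after "Emit:" in YAML: its name, and indented under it one key for each argument. drive_tool: Moves the arm, as the interface text tells. Its arguments: {"type":"object","properties":{"targets":{"type":"array","items":{"type":"array","items":{"type":"number"}}},"jaw":{"type":"number"},"force":{"type":"number"}},"required":["targets"]}

```bash
mkdir -p pics; python3 - <<'E'
from rig import sensors,cams,manip,spotter
import cv2,numpy as np
s=sensors.get_state();print(s)
for c in("top","scene"):
    im=cams.get_image(c);cv2.imwrite(f"pics/{c}0.png",im["color"][:,:,::-1])
    np.savez(f"{c}.npz",**im)
    for q in("marker_mid","clip_rail","clip_seat"):
        for f in(spotter.landmark_of,spotter.find_in):
            try:print(c,q,f.__name__,[(np.round(d["point"],4).tolist(),round(d["score"],2)) for d in f(q,c)])
            except Exception as e:print(c,q,e)
E
```

```text
{'clock': 0.0, 'qpos': array([ 1.03504347e+00,  2.76582485e-01,  1.50612673e+00, -2.05415231e-05,
        1.36070252e+00, -1.21018247e-01]), 'qd': array([-6.61087044e-04,  1.13471718e-03,  3.30701930e-04,  6.90089427e-04,
       -1.37520231e-04, -2.40974401e-06]), 'effort': array([-1.33890262e-03, -4.16776371e+01, -2.45799816e+01, -2.56282556e-04,
        1.14843503e-02,  1.53212994e-05]), 'position': array([0.23151027, 0.5259006 , 0.30304928]), 'ee_rot': array([-2.83835035e-04,  2.05882134e-01,  9.78576374e-01, -8.64179449e-04]), 'contact_force': array([0.05767182, 0.34211141, 0.28002497]), 'moment': array([-0.02026355, -0.03448283, -0.01391489]), 'width': 0.08545639612441795}
top marker_mid call [([0.336, -0.1892, 0.0017], 0.62), ([0.649, -0.2058, 0.0061], 0.61), ([0.5358, -0.1151, 0.0071], 0.57)]
top marker_mid call [([0.5321, -0.1177, 0.0152], 0.83), ([0.336, -0.1901, 0.01], 0.66), ([0.6497, -0.2061, 0.0098], 0.44)]
top clip_rail call []
top clip_rail call [([0.4631, -0.3429, 0.0119], 0.69), ([0.5356, -0.1177, 0.0138], 0.45)]
top clip_seat call [([0.461, -0.3438, 0.0559], 0.78), ([0.4708, -0.3428, -0.0005], 0.64)]
top clip_seat call [([0.4627, -0.3462, 0.0133], 0.84)]
scene marker_mid call [([0.3386, -0.1881, 0.0024], 0.68), ([0.5358, -0.119, 0.0068], 0.65), ([0.6526, -0.2057, 0.0089], 0.5)]
scene marker_mid call [([0.3373, -0.1925, 0.0093], 0.8), ([0.649, -0.2088, 0.0094], 0.71), ([0.5294, -0.1275, 0.0123], 0.62)]
scene clip_rail call [([0.4648, -0.3471, -0.0001], 0.61)]
scene clip_rail call [([0.4861, -0.3494, 0.0155], 0.75)]
scene clip_seat call [([0.4651, -0.3433, 0.051], 0.88)]
scene clip_seat call [([0.4893, -0.3474, 0.0102], 0.75)]
```

View pics/top0.png

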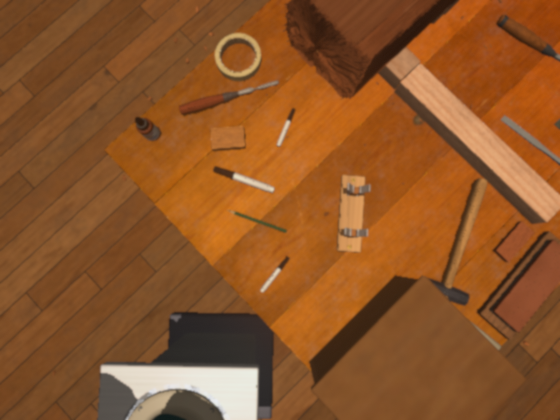

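View pics/scene0.png

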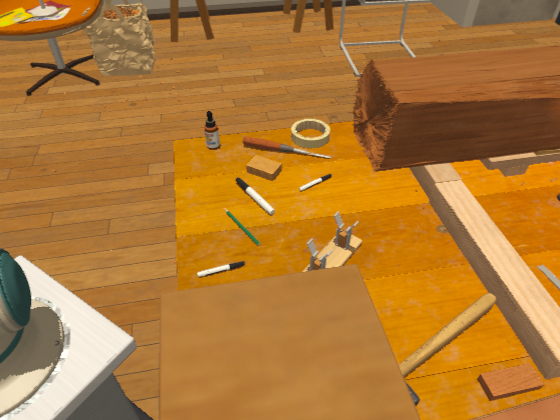

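Top view: the thick marker lies at about (244,180), running from its cap at (215,169) to (273,190). The short pens at (286,127) and (275,274) are smaller look-alikes, and the pencil is at (259,221). The rail is at (352,213) with clips at (355,189) and (355,233), and a tall brown box stands beside it around (420,340).

```bash
cat > h.py <<'E'
import numpy as np,cv2
def load(c): return dict(np.load(f"{c}.npz"))
def ray(d,u,v):
    r=d["R"].T@np.linalg.solve(d["intrinsics"],[u,v,1]); return -d["R"].T@d["t"],r
def onz(d,u,v,z):
    o,r=ray(d,u,v); return o+r*(z-o[2])/r[2]
def proj(d,X):
    p=d["intrinsics"]@(d["R"]@np.asarray(X)+d["t"]); return p[:2]/p[2]
def tri(a,pa,b,pb):
    o1,r1=ray(a,*pa);o2,r2=ray(b,*pb)
    s=np.linalg.lstsq(np.c_[r1,-r2],o2-o1,rcond=None)[0]
    return (o1+r1*s[0]+o2+r2*s[1])/2,np.linalg.norm(o1+r1*s[0]-o2-r2*s[1])
E
python3 - <<'E'
from h import *
t=load("top");s=load("scene")
np.set_printoptions(precision=4,suppress=True)
print("cams",-t["R"].T@t["t"],-s["R"].T@s["t"])
for n,a,b in(("top",(215,169),(273,190)),("scene",(237,180),(272,213))):
    d=t if n=="top" else s
    A,B=onz(d,*a,.008),onz(d,*b,.008);print(n,"marker",A,B,(A+B)/2,np.linalg.norm(A-B),np.degrees(np.arctan2(*(B-A)[1::-1])))
q=[(344,176),(364,177),(361,251),(339,250)]
P=[onz(t,*p,.012) for p in q];print("rail",*P,np.mean(P,0))
# box top corner guesses: project candidate matches
for pt in((430,277),(313,383),(313,357),(398,277),(523,378)): print("box top px",pt,[onz(t,*pt,z)[:2].round(3).tolist() for z in(0,.1,.2,.3,.4)])
for pt in((162,293),(370,267),(418,400)): print("box scene px",pt,[onz(s,*pt,z)[:2].round(3).tolist() for z in(0,.1,.2,.3,.4)])
for pt in((348,96),(290,37)): print("log",pt,[onz(t,*pt,z)[:2].round(3).tolist() for z in(0,.1,.2,.3)])
a=cv2.resize(t["color"][150:260,190:400,::-1],None,fx=3.8,fy=3.8,interpolation=2)
b=cv2.resize(t["color"][260:420,280:560,::-1],None,fx=1.0*798/280,fy=1.14,interpolation=2)
cv2.imwrite("pics/crop1.png",np.vstack([a,b[:, :798]]))
E
```

```text
cams [ 0.377  -0.2016  0.8931] [-0.0238 -0.5623  0.6456]
top marker [ 0.554  -0.0586  0.008 ] [ 0.5116 -0.1821  0.008 ] [ 0.5328 -0.1204  0.008 ] 0.13060611155069285 -108.91548034340653
scene marker [ 0.5522 -0.0566  0.008 ] [ 0.5088 -0.1836  0.008 ] [ 0.5305 -0.1201  0.008 ] 0.134208524080375 -108.89236641951938
rail [ 0.5438 -0.3307  0.012 ] [ 0.5426 -0.3728  0.012 ] [ 0.3878 -0.3662  0.012 ] [ 0.389  -0.3209  0.012 ] [ 0.4658 -0.3477  0.012 ]
box top px (430, 277) [[0.337, -0.511], [0.342, -0.477], [0.346, -0.442], [0.351, -0.407], [0.355, -0.373]]
box top px (313, 383) [[0.122, -0.271], [0.15, -0.264], [0.179, -0.256], [0.208, -0.248], [0.236, -0.24]]
box top px (313, 357) [[0.172, -0.271], [0.195, -0.263], [0.218, -0.255], [0.241, -0.248], [0.264, -0.24]]
box top px (398, 277) [[0.336, -0.445], [0.341, -0.418], [0.345, -0.391], [0.35, -0.363], [0.354, -0.336]]
box top px (523, 378) [[0.14, -0.695], [0.166, -0.64], [0.193, -0.585], [0.219, -0.529], [0.246, -0.474]]
box scene px (162, 293) [[0.238, -0.133], [0.197, -0.2], [0.157, -0.266], [0.116, -0.333], [0.076, -0.399]]
box scene px (370, 267) [[0.5, -0.414], [0.419, -0.437], [0.337, -0.46], [0.256, -0.483], [0.175, -0.506]]
box scene px (418, 400) [[0.313, -0.58], [0.261, -0.577], [0.209, -0.575], [0.157, -0.572], [0.104, -0.569]]
log (348, 96) [[0.723, -0.341], [0.684, -0.325], [0.646, -0.31], [0.607, -0.294]]
log (290, 37) [[0.856, -0.212], [0.803, -0.211], [0.749, -0.21], [0.695, -0.208]]
```

View pics/crop1.png

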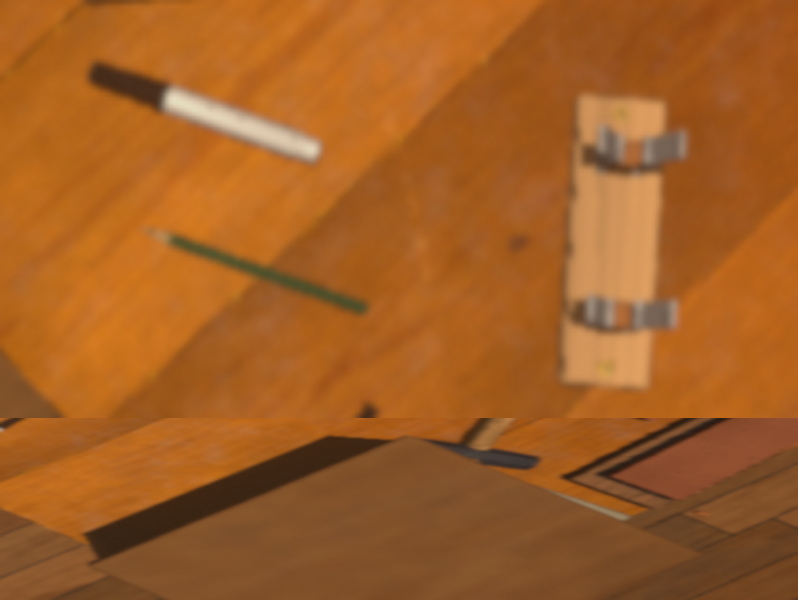

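The thick marker's middle is at (0.532, -0.120) with its axis at 71°. Both cameras agree, and the length comes out at 131–134 mm against 135. The rail is centred at (0.466, -0.348) with its axis at about -3°. The box top is about 0.19 m high and clear of the rail. I'll move above the pen.

Emit:
drive_tool:
  targets:
    - [0.02,-0.043,-0.006,-5.7]
    - [0.02,-0.043,-0.006,-5.7]
    - [0.02,-0.043,-0.006,-5.7]
    - [0.02,-0.043,-0.006,-5.7]
    - [0.02,-0.043,-0.006,-5.7]
  jaw: 0.06
  force: 80

```text
clock: 1.32
position: [0.3322, 0.31, 0.274]
ee_rot: [0.0, 0.442, 0.897, 0.0]
contact_force: [0.2, -0.4, 0.2]
width: 0.06
```

Emit:
drive_tool:
  targets:
    - [0.02,-0.043,-0.006,-5.7]
    - [0.02,-0.043,-0.006,-5.7]
    - [0.02,-0.043,-0.006,-5.7]
    - [0.02,-0.043,-0.006,-5.7]
    - [0.02,-0.043,-0.006,-5.7]

```text
clock: 1.95
position: [0.4324, 0.0948, 0.244]
ee_rot: [0.0, 0.649, 0.761, 0.0]
contact_force: [0.6, 1.4, 0.1]
width: 0.0601
```

Emit:
drive_tool:
  targets:
    - [0.02,-0.043,-0.006,-5.7]
    - [0.02,-0.043,-0.006,-5.7]
    - [0.02,-0.043,-0.006,-5.7]
    - [0.02,-0.043,-0.006,-5.7]
    - [0.02,-0.043,-0.006,-5.4]

```text
clock: 2.58
position: [0.5324, -0.1203, 0.2139]
ee_rot: [0.0, 0.815, 0.58, 0.0]
contact_force: [0.1, 0.3, 0.5]
width: 0.0602
```

Emit:
drive_tool:
  targets:
    - [0,0,-0.04,0]
    - [0,0,-0.04,0]
    - [0,0,-0.04,0]
    - [0,0,-0.012,0]
    - [0,0,0,0]
  jaw: 0.03

```text
clock: 3.2
position: [0.5318, -0.1187, 0.0818]
ee_rot: [-0.0, 0.814, 0.581, -0.0]
contact_force: [0.4, 0.7, 0.9]
width: 0.0298
```

```bash
python3 - <<'E'
from rig import cams
import cv2,numpy as np
o=[]
for c,(u,v) in(("top",(244,180)),("scene",(255,197))):
    im=cams.get_image(c)["color"][:,:,::-1]
    o.append(cv2.resize(im[v-65:v+65,u-65:u+65],(400,400),interpolation=2))
cv2.imwrite("pics/g1.png",np.hstack(o))
E
```

```text
(no output)
```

View pics/g1.png

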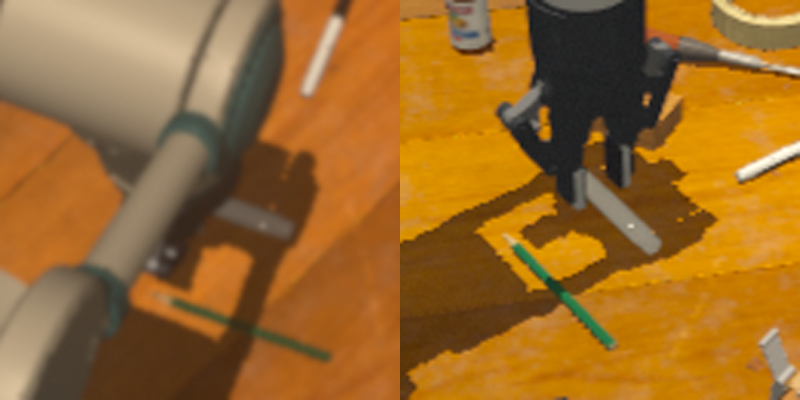

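The fingers straddle the pen at mid-length, with the pen running out of the jaw at about (580,190) in the right crop. The table shows no contact force. I'll go down a few mm more and close.

Emit:
drive_tool:
  targets:
    - [0,0,-0.002,0]
    - [0,0,-0.002,0]
    - [0,0,0,0]
    - [0,0,0,0]
    - [0,0,0,0]
  jaw: 0.0
  force: 80

```text
clock: 3.92
position: [0.533, -0.1191, 0.0818]
ee_rot: [0.002, 0.814, 0.581, 0.001]
contact_force: [-3.0, 0.8, 19.5]
width: 0.0096
```

Emit:
drive_tool:
  targets:
    - [0,0,0.004,0]
    - [0,0,0,0]
    - [0,0,0,0]
    - [0,0,0,0]
    - [0,0,0,0]

```text
clock: 4.55
position: [0.5318, -0.1187, 0.082]
ee_rot: [0.0, 0.814, 0.581, 0.0]
contact_force: [-0.6, -0.2, 5.5]
width: 0.0098
```

```bash
python3 - <<'E'
from rig import cams
import cv2,numpy as np
o=[]
for c,(u,v) in(("top",(250,180)),("scene",(255,190))):
    im=cams.get_image(c)["color"][:,:,::-1]
    o.append(cv2.resize(im[v-40:v+40,u-40:u+40],(400,400),interpolation=2))
cv2.imwrite("pics/g2.png",np.hstack(o))
E
```

```text
(no output)
```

View pics/g2.png

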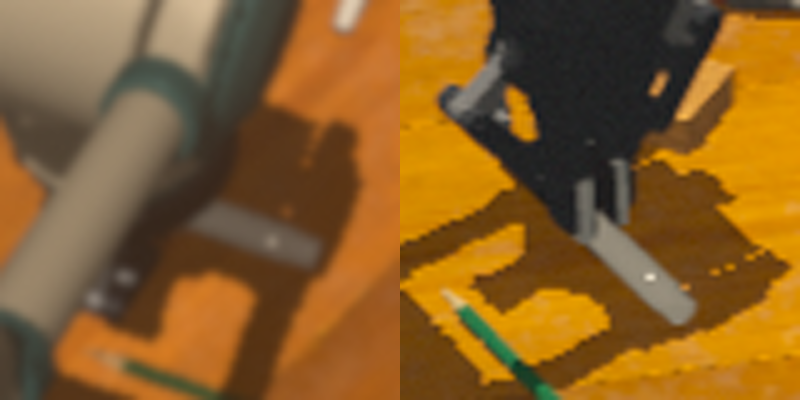

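Emit:
drive_tool:
  targets:
    - [0,0,0.01,0]
    - [0,0,0.03,0]
    - [0,0,0.03,0]
    - [0,0,0.03,0]
    - [0,0,0,0]
  force: 50

```text
clock: 5.28
position: [0.5331, -0.1192, 0.1843]
ee_rot: [0.002, 0.814, 0.581, 0.002]
contact_force: [0.6, 0.4, -0.3]
width: 0.0094
```

```bash
python3 - <<'E'
from rig import cams
import cv2,numpy as np
o=[]
from h import *
for c in("top","scene"):
    d=cams.get_image(c);im=d["color"][:,:,::-1]
    u,v=proj(d,[.532,-.12,.108]).astype(int)
    print(c,u,v)
    o.append(cv2.resize(im[v-50:v+50,u-50:u+50],(400,400),interpolation=2))
cv2.imwrite("pics/g3.png",np.hstack(o))
E
```

```text
top 239 170
scene 252 158
```

View pics/g3.png

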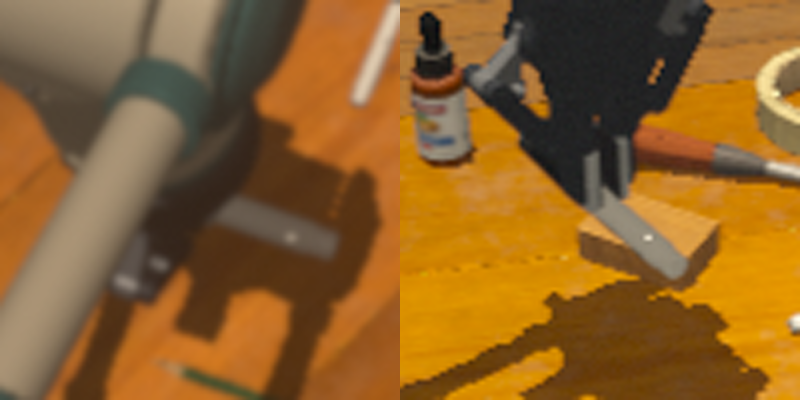

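The pen is held and lifted. Its free end shows in both crops: about pixel (273.5,181) in the top view and (269,174.5) in the scene view. I'll check its height, tilt and position in the hand.

```bash
python3 - <<'E'
from h import *
t=load("top");s=load("scene")
print(tri(t,(273.3,180.5),s,(269.5,175)))
# initial end, same pixels method
print(tri(t,(274,190.3),s,(272,213)))
for z in(.10,.105,.11,.115): print(z,onz(t,273.3,180.5,z),onz(s,269.5,175,z))
E
```

```text
(array([ 0.51182096, -0.18157273,  0.10814734]), np.float64(0.007722153147843686))
(array([ 0.51061786, -0.18348426,  0.00663884]), np.float64(0.0019532695858365283))
0.1 [ 0.51579582 -0.18431924  0.1       ] [ 0.51704513 -0.17309239  0.1       ]
0.105 [ 0.51492098 -0.18442826  0.105     ] [ 0.51208882 -0.17665959  0.105     ]
0.11 [ 0.51404613 -0.18453727  0.11      ] [ 0.50713252 -0.18022679  0.11      ]
0.115 [ 0.51317129 -0.18464628  0.115     ] [ 0.50217621 -0.18379399  0.115     ]
```

The pen is level: its end rose 101.5 mm against 102 mm for the TCP. It is also centred in the hand. Next I'll move above the holder and turn by -74°.

Emit:
drive_tool:
  targets:
    - [-0.007,-0.023,0.006,-7.4]
    - [-0.007,-0.023,0.006,-7.4]
    - [-0.007,-0.023,0.006,-7.4]
    - [-0.007,-0.023,0.006,-7.4]
    - [-0.007,-0.023,0.006,-7.4]

```text
clock: 6.0
position: [0.4957, -0.234, 0.2102]
ee_rot: [-0.001, 0.957, 0.291, -0.001]
contact_force: [0.5, 0.3, 0.1]
width: 0.0096
```

Emit:
drive_tool:
  targets:
    - [-0.007,-0.023,0,-7.4]
    - [-0.007,-0.023,0,-7.4]
    - [-0.007,-0.023,0,-7.4]
    - [-0.007,-0.023,0,-7.4]
    - [-0.005,-0.02,0,-7.6]

```text
clock: 6.62
position: [0.4627, -0.346, 0.2098]
ee_rot: [-0.001, 1.0, -0.03, -0.001]
contact_force: [0.5, -0.3, -0.4]
width: 0.0092
```

```bash
python3 - <<'E'
from rig import cams,sensors,spotter
import cv2,numpy as np
from h import *
o=[]
st=sensors.get_state();print(st["position"],st["ee_rot"],st["contact_force"],st["width"])
for c in("top","scene"):
    d=cams.get_image(c);np.savez(c+"1.npz",**d);im=d["color"][:,:,::-1]
    u,v=proj(d,[.465,-.346,.10]).astype(int); print(c,u,v)
    o.append(cv2.resize(im[v-50:v+50,u-50:u+50],(400,400),interpolation=2))
    for q in("clip_seat","marker_mid"): print(q,[(np.round(x["point"],4).tolist(),round(x["score"],2)) for x in spotter.landmark_of(q,c)])
cv2.imwrite("pics/g4.png",np.hstack(o))
E
```

```text
[ 0.46271032 -0.34599749  0.20983171] [-0.0012195   0.9995483  -0.02999186 -0.00148172] [ 0.53197571 -0.28774004 -0.41830683] 0.009190056236537958
top 358 208
clip_seat [([0.4644, -0.3452, 0.056], 0.63)]
marker_mid [([0.6495, -0.2026, 0.0053], 0.7), ([0.4625, -0.3408, 0.1381], 0.65)]
scene 333 226
clip_seat [([0.4649, -0.3407, 0.0509], 0.88)]
marker_mid [([0.6498, -0.2061, 0.0108], 0.65), ([0.3394, -0.1894, 0.0008], 0.62), ([0.4672, -0.3459, 0.1336], 0.59)]
```

View pics/g4.png

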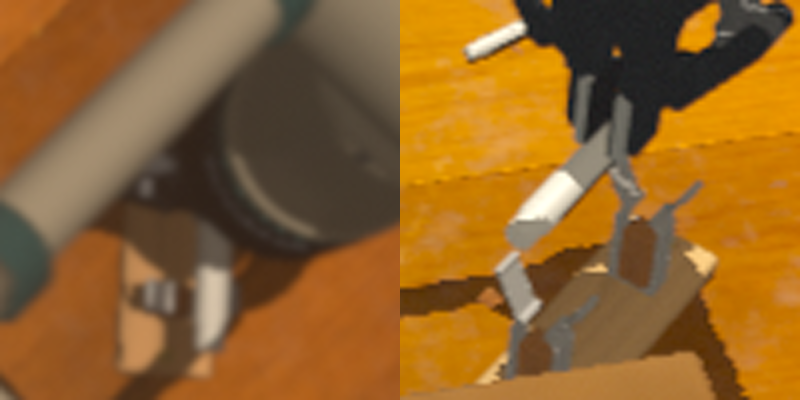

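Over the holder, the pen runs parallel to the strip above both clips. The right crop shows the white end at (530,225) heading to the near clip, with the fingers between the clips. I'll go down to just above the throat.

Emit:
drive_tool:
  targets:
    - [0.002,0.001,-0.015,0]
    - [0,0,-0.015,0]
    - [0,0,-0.015,0]
    - [0,0,-0.012,0]
    - [0,0,0,0]
  force: 80

```text
clock: 7.55
position: [0.4652, -0.3442, 0.1534]
ee_rot: [-0.001, 1.0, -0.028, -0.001]
contact_force: [0.1, 0.6, -0.5]
width: 0.0095
```

```bash
python3 - <<'E'
from rig import cams,sensors
import cv2,numpy as np
from h import *
d=cams.get_image("scene");im=d["color"][:,:,::-1]
u,v=proj(d,[.465,-.346,.07]).astype(int); print(u,v)
a=cv2.resize(im[v-50:v+50,u-50:u+50],(600,600),interpolation=2)
cv2.imwrite("pics/g5.png",a)
E
```

```text
332 238
```

View pics/g5.png

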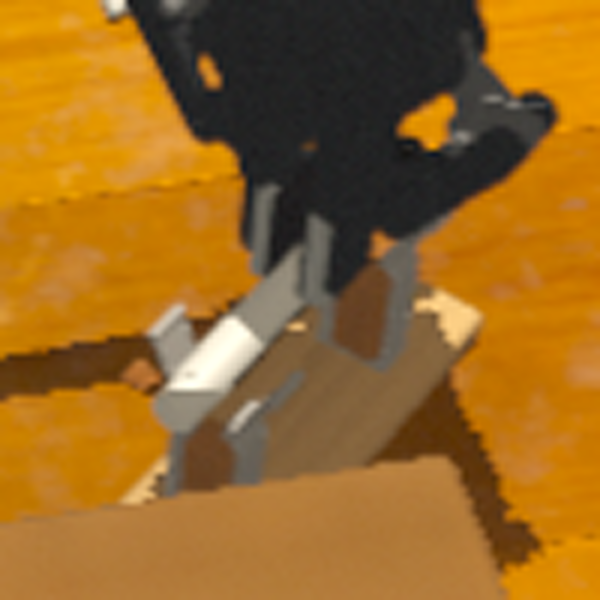

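The pen lies between the flared leaves of the near clip, with its end at about (180,410), and both leaves are visible beside it. No force is showing, so I'll press down in steps.

Emit:
drive_tool:
  targets:
    - [0,0,-0.004,0]
    - [0,0,-0.004,0]
    - [0,0,-0.004,0]
    - [0,0,-0.004,0]
    - [0,0,0,0]

```text
clock: 8.22
position: [0.4666, -0.3459, 0.1401]
ee_rot: [0.002, 1.0, -0.028, 0.001]
contact_force: [0.2, -1.7, 5.9]
width: 0.0095
```

Emit:
drive_tool:
  targets:
    - [0,0,-0.003,0]
    - [0,0,-0.003,0]
    - [0,0,-0.002,0]
    - [0,0,-0.001,0]
    - [0,0,0,0]

```text
clock: 8.85
position: [0.4657, -0.3453, 0.1297]
ee_rot: [0.001, 1.0, -0.027, -0.0]
contact_force: [-0.0, -3.2, -1.9]
width: 0.0082
```

Emit:
drive_tool:
  targets:
    - [0,0,-0.001,0]
    - [0,0,-0.001,0]
    - [0,0,-0.001,0]
    - [0,0,-0.001,0]
    - [0,0,0,0]

```text
clock: 9.48
position: [0.4657, -0.3454, 0.1292]
ee_rot: [0.001, 1.0, -0.027, 0.0]
contact_force: [-5.1, -0.2, 18.4]
width: 0.0082
```

It is on the posts: the motion stopped hard at 18 N and pen height of about 55 mm. I'll ease off, open and retreat.

Emit:
drive_tool:
  targets:
    - [0,0,0.003,0]
    - [0,0,0,0]
    - [0,0,0,0]
    - [0,0,0,0]
    - [0,0,0,0]
  jaw: 0.045

```text
clock: 10.1
position: [0.4657, -0.3446, 0.1286]
ee_rot: [-0.0, 1.0, -0.028, -0.0]
contact_force: [0.3, -0.3, 0.3]
width: 0.0453
```

Emit:
drive_tool:
  targets:
    - [0,0,0.01,0]
    - [0,0,0.03,0]
    - [0,0,0.04,0]
    - [0,0,0.04,0]
    - [0,0,0.04,0]

```text
clock: 10.72
position: [0.4656, -0.3446, 0.2911]
ee_rot: [0.0, 1.0, -0.028, 0.0]
contact_force: [0.5, 0.3, 0.1]
width: 0.0452
```

Emit:
drive_tool:
  targets:
    - [0,0.05,0,0]
    - [0,0.05,0,0]
    - [0,0.05,0,0]
    - [0,0.05,0,0]
    - [0,0,0,0]

```text
clock: 11.35
position: [0.4651, -0.1417, 0.2898]
ee_rot: [-0.0, 1.0, -0.026, 0.0]
contact_force: [0.2, -0.6, 0.7]
width: 0.0452
```

```bash
python3 - <<'E'
from rig import cams,sensors,spotter
import cv2,numpy as np
from h import *
o=[]
for c in("top","scene"):
    d=cams.get_image(c);im=d["color"][:,:,::-1]
    u,v=proj(d,[.465,-.346,.055]).astype(int); print(c,u,v)
    o.append(cv2.resize(im[v-50:v+50,u-50:u+50],(400,400),interpolation=2))
    print([(np.round(x["point"],4).tolist(),round(x["score"],2)) for x in spotter.landmark_of("marker_mid",c)])
cv2.imwrite("pics/g6.png",np.hstack(o))
E
```

```text
top 354 211
[([0.4668, -0.3458, 0.056], 0.71), ([0.3365, -0.1898, 0.0021], 0.5)]
scene 331 243
[([0.4679, -0.3454, 0.0477], 0.58), ([0.3397, -0.1916, 0.0021], 0.55), ([0.6519, -0.2042, 0.0091], 0.51)]
```

View pics/g6.png

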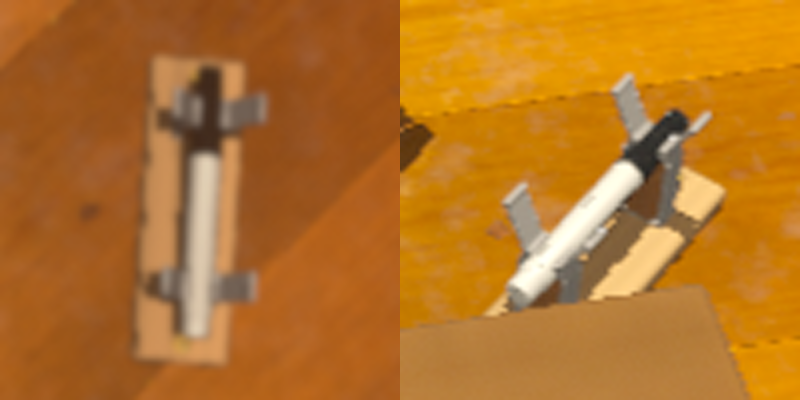

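The pen is in both clips, cap at (210,68) and white end at (197,337) in the left crop, parallel to the strip. I'll check the height of both ends.

```bash
python3 - <<'E'
from h import *
t=load("top");s=load("scene")
print(tri(t,(356.5,178),s,(351,222.5)),tri(t,(353.25,245.25),s,(310,266.2)))
E
```

```text
(array([ 0.532355  , -0.34968663,  0.05478062]), np.float64(0.0005146251877737181)) (array([ 0.39760349, -0.34190218,  0.05735313]), np.float64(0.0017522641714565407))
```

Both ends are at 55–57 mm, where 54 mm is seated and about 68 mm would mean unseated. The length comes out at 135 mm and the middle at (0.465, -0.346), so I'm handing it in.

```bash
python3 -c "
from rig import manip;print(manip.sign_off())"
```

```text
the job is handed in; nothing more can be done
None
```

The thick marker is seated in the holder, and I handed the job in at about 11.5 s of the 38 s allowed. I gripped it mid-length, turned it parallel to the strip, and pressed it down through both clips until it stopped hard on the posts at about 18 N. Then I let go and moved the arm clear.

**Last checks:** Both cameras put the pen's ends at 55 and 57 mm high, against 54 mm nominal when seated. It lies parallel to the strip with its middle at (0.465, -0.346), within a few mm of the strip's centre.

**Disagreements:**
- One network reading, from the scene camera, put the pen's middle at 48 mm high. The top-camera reading (56 mm) and my triangulated end heights put it at 55–57 mm.
- The gripper read 8–10 mm while holding the 13–17 mm pen, probably because the fingers tilt when gripping near the tips.
- The fingertips touched the table with about 20 N during the grasp, within the limits.

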